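# Clear the finishing turntable and set the coat counter

## Robot

A 6-joint arm with a two-finger parallel gripper is mounted at the origin on the work surface. World frame = base frame: x ahead of the robot, y to its left, z up, the work surface at z = 0. Lengths are in m, angles in degrees, forces in N, time in s.
With the tool pointing down it reaches from about 0.4 to 0.825 m from the base axis. Payload 7 kg.
Tool frame: the origin (TCP) lies between the finger pads; the fingertips stand 19 mm ahead of it and the grasp point (between the pads) is the TCP; z points along the fingers, y is the line along which they close (so a half turn about z gives the same grasp; the last joint's range is limited). The gripper opens to 88 mm and grips with 3 to 60 N. Pads are 19 mm wide; open, the fingers measure 130 mm over their backs; the gripper's body (78 mm by 193 mm) begins 47 mm behind the grasp point.
Start: joints at [-59.983, 20.546, 0.682, 0, -70.136, -16.507], TCP at [0.158, -0.656, 0.246] pointing down, gripper open.
Joint ranges: [-176.03, 176.03], [-82.01, 121.73], [-58.28, 71.71], [-173.87, 95.51], [-174.79, -0.11], [-173.66, 173.66]. Speed limits (degrees/s): [136.94, 136.94, 172.46, 180, 180, 180].

## Interface

Orientations are given as [roll, pitch, yaw] about the fixed x, y, z axes, in that order (R = Rz(yaw) Ry(pitch) Rx(roll)).
In Python, from plant import r gives the robot as it stands. The module is installed in compiled form; this text tells all that it offers.
- The arm moves only by the shell command python3 -m pendant 'ROWS' [OPENING] [FORCE]. ROWS is JSON, a list of rows, each a list of 6 numbers: the shift along the tool's x, y, z in mm, then the turn, a rotation vector about the tool's x, y, z in rad. In form: [[tx, ty, tz, wx, wy, wz], ...]. A call has 1 to 20 rows; each row is the pose to reach, as a shift and turn from the pose commanded when the call began, along the tool's axes at that moment; what a row does not reach only later rows make up. A row lasts 1/8 s, in which the tool goes at most 62.5 mm and 10.7 degrees, less where a joint would pass 70% of its speed; a pose out of reach is approached as far as the arm can. A call with a gripper value outside its range is refused whole. OPENING is the finger opening in mm, from 0 to 87.6, set as the call begins (- or left out, the last holds). The fingers move at their own pace and stop on an object; FORCE is the grip in N (left out, the last holds). Time passes only in rows, so rows that repeat a pose let the fingers close. It gives the time, the measured TCP pose, the force, the opening and the grip force at its end, in the units of the state.
- r.get_state(): the state, without advancing time (a new reading comes with each control period).
- r.capture(name): name is "scene" or "top"; returns the picture (420x560x3 uint8, red, green, blue); there is no depth.
- r.camera_params(name): a dict with "mtx" (3x3 intrinsics, pixels), "rvec" (rotation vector, rad) and "tvec" (3), from world to camera coordinates, as OpenCV has them. Camera axes: x right, y down, z forward; pixel columns grow to the right and rows downward; lengths in m; the calibration is good to about 2 mm. A picture is of the moment at which its call begins. camera_params takes no time and is no camera call.
- r.close_job(): hands the job in; it is judged then, once.
The state is a dict: "time_s": time; "joints": joint angles; "qd": joint speeds; "joint_torque": joint torques, N m; "tcp_pos": TCP position; "eef_rot": TCP orientation; "contact_force": force on the tool from outside, world axes, zero at the start; "moment": the same for the moment, N m; "gripper_width": finger opening in m; "gripper_force": force on a finger pad.
Only numpy, scipy, OpenCV 4.12 (cv2) and the standard library are available. Lean on these libraries where they do the work, as an engineer would, in place of code of your own. Each camera call takes 0.05 s, during which the arm holds its last target. There are 200 camera calls.

## Task

The bun feet on the turntable have had their fifth coat and are dry: lift every one off and stand it upright, spigot up, on the floor of the drying tray. Once they are all in the tray, roll the coat counter's thumbwheel up, ridge by ridge, until the flat with five dots faces straight up. Leave the finish tin, the brush and the sanding block where they are.

Things in the scene. Friction and masses are not known exactly. Their poses are not given: they have to be found in the camera images.
- turntable: foot of the lazy-susan turntable, fixed to the bench; origin on the bench at the turntable's axis. On it a plain round plywood platter, 280 mm across, its top 36 mm above the bench, spins freely about the vertical axis and soon comes to rest when left alone
- tray: low open wooden drying tray, fixed, 212 mm along its x, 272 mm along its y, 45 mm high, walls and floor 6 mm thick; origin in the middle of its underside, so its inner floor is 6 mm above the bench. It may stand either side of the counter, with the turntable on the other side
- counter: grey steel coat counter, fixed to the bench, with a black ridged thumbwheel upright between two cheeks (80 mm high, leaving the ridges free above); base plate 140 mm along its x, 100 mm along its y. Origin on the bench below the wheel's axle; its x axis points away from the robot (turned up to 0.25 rad), its y axis runs along the axle
- wheel_axis (a point): middle of the thumbwheel's axle, 62 mm above the bench. The wheel is 44 mm wide (along the counter's y); drum radius 42 mm; 8 straight ridges, 6 mm thick and standing 14 mm proud of the drum (tips at radius 56 mm), 45 degrees apart. The 8 flats between the ridges carry 0, 1, .. 7 raised white dots; the number shown is the flat that faces straight up, between the two brass marks on the cheeks
- wheel (a joint): angle of the thumbwheel in rad: number shown x 0.7854, so 0 when the blank flat is up, 0.7854 with one dot up, 3.927 with five dots up; a ridge stands straight up at every half number. It grows as the top of the wheel is pushed away from the robot (counter's +x), and stays where it is left (about 3 N at a ridge moves it); no click stops; starts between 0 and 0.8
- foot1_mid (a point): turned wooden bun foot (3 to 5 of five are present, all alike), about 0.12 kg; this point is on its axis, half-way up, z along the axis to the spigot's end. 80 mm tall: round body 60 mm across for the lower 45 mm (48 mm across at the underside), then a plain round spigot 34 mm across for the upper 35 mm. It starts upright on the platter, spigot up
- foot2_mid (a point): turned wooden bun foot (3 to 5 of five are present, all alike), about 0.12 kg; this point is on its axis, half-way up, z along the axis to the spigot's end. 80 mm tall: round body 60 mm across for the lower 45 mm (48 mm across at the underside), then a plain round spigot 34 mm across for the upper 35 mm. It starts upright on the platter, spigot up
- foot3_mid (a point): turned wooden bun foot (3 to 5 of five are present, all alike), about 0.12 kg; this point is on its axis, half-way up, z along the axis to the spigot's end. 80 mm tall: round body 60 mm across for the lower 45 mm (48 mm across at the underside), then a plain round spigot 34 mm across for the upper 35 mm. It starts upright on the platter, spigot up
- foot4_mid (a point): turned wooden bun foot (3 to 5 of five are present, all alike), about 0.12 kg; this point is on its axis, half-way up, z along the axis to the spigot's end. 80 mm tall: round body 60 mm across for the lower 45 mm (48 mm across at the underside), then a plain round spigot 34 mm across for the upper 35 mm. It starts upright on the platter, spigot up
- foot5_mid (a point): turned wooden bun foot (3 to 5 of five are present, all alike), about 0.12 kg; this point is on its axis, half-way up, z along the axis to the spigot's end. 80 mm tall: round body 60 mm across for the lower 45 mm (48 mm across at the underside), then a plain round spigot 34 mm across for the upper 35 mm. It starts upright on the platter, spigot up
- tin_mid (a point): bystander: finish tin, 90 mm across, 120 mm tall; point half-way up
- brush_mid (a point): bystander: paint brush lying beyond the work; point at its middle, 10 mm up
- sander_mid (a point): bystander: cork sanding block 110 x 65 x 35 mm lying beyond the work; point at its centre
Mind the look-alikes: they are no part of the job. What is shaped like the part that bears foot4_mid but black or purple is not meant.

How it is judged (in metres and radians):
On the way, in this order (a step that is already met when the one before it is completed fails the run):
1. all the bun feet present stand upright on the floor of the tray (x of foot1_mid in the frame of tray between -0.085 and 0.085 m and y of foot1_mid in the frame of tray between -0.115 and 0.115 m and z of each of foot1_mid, foot2_mid, foot3_mid, foot4_mid, foot5_mid in the frame of tray below 0.056 m and angle between each of foot1_mid, foot2_mid, foot3_mid, foot4_mid, foot5_mid's own z axis and vertical below 0.2 rad and x of foot2_mid in the frame of tray between -0.085 and 0.085 m and y of foot2_mid in the frame of tray between -0.115 and 0.115 m and x of foot3_mid in the frame of tray between -0.085 and 0.085 m and y of foot3_mid in the frame of tray between -0.115 and 0.115 m and x of foot4_mid in the frame of tray between -0.085 and 0.085 m and y of foot4_mid in the frame of tray between -0.115 and 0.115 m and x of foot5_mid in the frame of tray between -0.085 and 0.085 m and y of foot5_mid in the frame of tray between -0.115 and 0.115 m), for 0.2 s.
2. the thumbwheel shows five dots straight up (within 0.2 rad) (value of joint wheel between 3.727 and 4.127 rad), for 0.2 s.
At the end, for the whole second after the job is handed in: every bun foot present stands upright (within 0.2 rad), spigot up, on the tray's floor, at rest, and the thumbwheel stands still with five dots up (3.93 rad within 0.2) (all of step 1 and all of step 2 and linear speed of each of foot1, foot2, foot3, foot4, foot5 below 0.03 m/s and velocity of joint wheel between -0.1 and 0.1 rad/s); the robot touches nothing.
It fails at once if the finish tin is moved by more than 40 mm (distance of tin_mid from where it was at the start of the episode above 0.04 m).
It fails at once if the brush is moved by more than 40 mm (distance of brush_mid from where it was at the start of the episode above 0.04 m).
It fails at once if the sanding block is moved by more than 40 mm (distance of sander_mid from where it was at the start of the episode above 0.04 m).
Of foot1, foot2, foot3, foot4, foot5 only 3 to 5 are there at a start; the rules pass over those that are not, and their reading is None.
At some moment in a run one of foot1, foot2, foot3, foot4, foot5 may be knocked a few centimetres aside while the robot is not near it.
It also fails if it takes over 210 s, if anything falls off the work surface, if the arm or the gripper's body presses on something with over 40 N, if the wrist force passes 120 N, or if a joint passes its speed limit or range.

## Working session

There is one attempt and no reset: what is moved stays moved. The work goes in short steps, Python scripts to look and compute and a shell command to move; the robot and the scene stay as the last step left them, time stands still between calls to the robot, and variables do not carry over. Pictures are saved under pics/ and viewed, at most 14 in all, crops included, and the job is handed in when it is done.

```bash
mkdir -p pics; cat > h.py <<'E'
import numpy as np, cv2
from plant import r
def cam(n):
    p=r.camera_params(n); K=np.array(p["mtx"],float); R=cv2.Rodrigues(np.array(p["rvec"],float))[0]; t=np.array(p["tvec"],float).ravel()
    return K,R,t
def ray(n,u,v,z):
    K,R,t=cam(n); d=R.T@np.linalg.solve(K,[u,v,1.]); c=-R.T@t
    return c+d*(z-c[2])/d[2]
def proj(n,P):
    K,R,t=cam(n); q=K@(R@np.array(P,float)+t); return q[:2]/q[2]
def snap(n,f):
    a=r.capture(n); cv2.imwrite("pics/"+f,a[:,:,::-1]); return a
E
python3 - <<'E'
from h import *
snap("scene","s0.png"); snap("top","t0.png")
for n in("scene","top"):
    K,R,t=cam(n); print(n,K.round(1).tolist(),(-R.T@t).round(3),R[2].round(2))
print(r.get_state())
E
```

```text
scene [[457.1, 0.0, 278.7], [0.0, 457.1, 210.5], [0.0, 0.0, 1.0]] [0.989 0.328 0.982] [-0.41 -0.36 -0.84]
top [[439.3, 0.0, 284.4], [0.0, 439.3, 214.4], [0.0, 0.0, 1.0]] [ 0.481 -0.056  1.21 ] [ 0.07 -0.01 -1.  ]
{'time_s': 0.1, 'joints': array([-5.99823067e+01,  2.05878113e+01,  6.37875213e-01, -1.76097682e-02,
       -7.01344754e+01, -1.65050841e+01]), 'qd': array([ 0.04567041, -0.05808873,  0.11663934,  0.11427333, -0.02727323,
        0.02342117]), 'joint_torque': array([-1.55753703e-03, -5.84164560e+01,  2.93747234e+01,  7.01548398e+00,
        1.01485665e-02, -5.25106759e-05]), 'tcp_pos': array([ 0.15757825, -0.65592647,  0.2447026 ]), 'eef_rot': array([ 1.79914363e+02, -8.11063010e-03, -1.66493381e+02]), 'contact_force': array([-0.60822868, -0.09381071,  0.40208008]), 'moment': array([ 0.01742372, -0.00641929, -0.00970617]), 'gripper_force': 0.0, 'gripper_width': 0.08793323827962521}
```

View pics/s0.png

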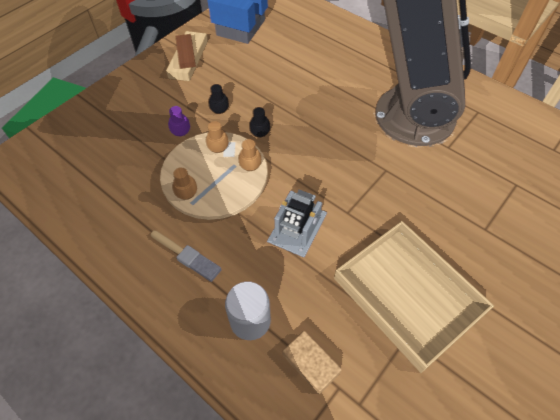

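View pics/t0.png

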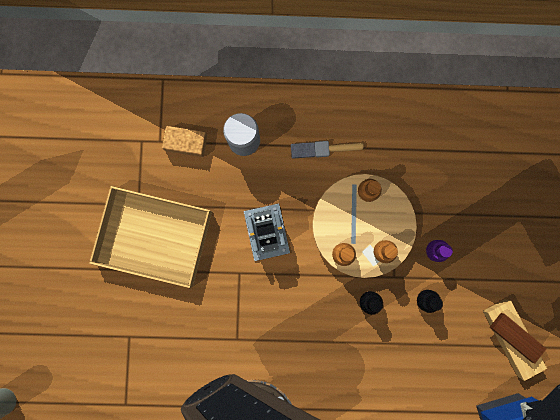

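Scene: three wooden feet on the platter (top view at about (369,189), (344,254), (386,251)). Two black look-alikes and one purple stand on the bench. The tray is on the left, around (152,238), and the counter at (267,232).

```bash
python3 - <<'E'
from h import *
a=cv2.imread("pics/t0.png"); s=cv2.imread("pics/s0.png")
A=cv2.resize(a[165:285,225:425],None,fx=3.9,fy=3.9,interpolation=cv2.INTER_CUBIC)
cv2.imwrite("pics/t0c.png",A)
B=cv2.resize(s[100:260,150:350],None,fx=3.7,fy=3.7,interpolation=cv2.INTER_CUBIC)
cv2.imwrite("pics/s0c.png",B)
# platter ellipse approx pts
for u,v in((313,226),(415,226),(364,174),(364,278)): print(ray("top",u,v,.036).round(3))
for u,v in((112,187),(211,210),(190,287),(91,263)): print("tray rim",ray("top",u,v,.045).round(3))
E
```

```text
[ 0.538 -0.148  0.036]
[ 0.546 -0.422  0.036]
[ 0.683 -0.283  0.036]
[ 0.404 -0.287  0.036]
tray rim [0.626 0.389 0.045]
tray rim [0.573 0.125 0.045]
tray rim [0.369 0.171 0.045]
tray rim [0.424 0.433 0.045]
```

View pics/t0c.png

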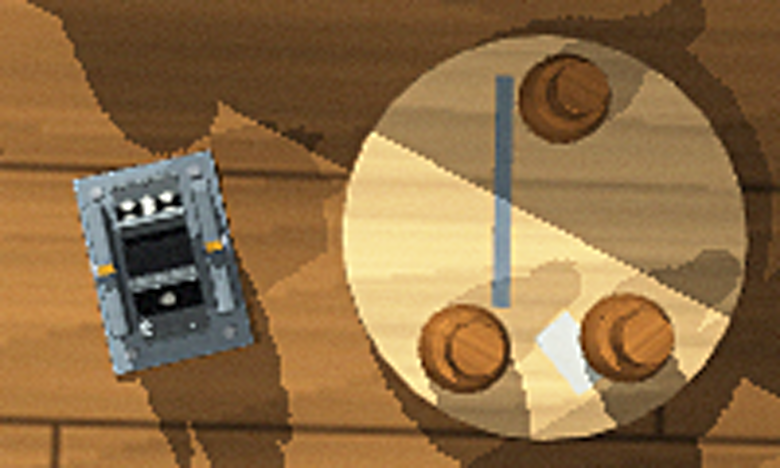

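View pics/s0c.png

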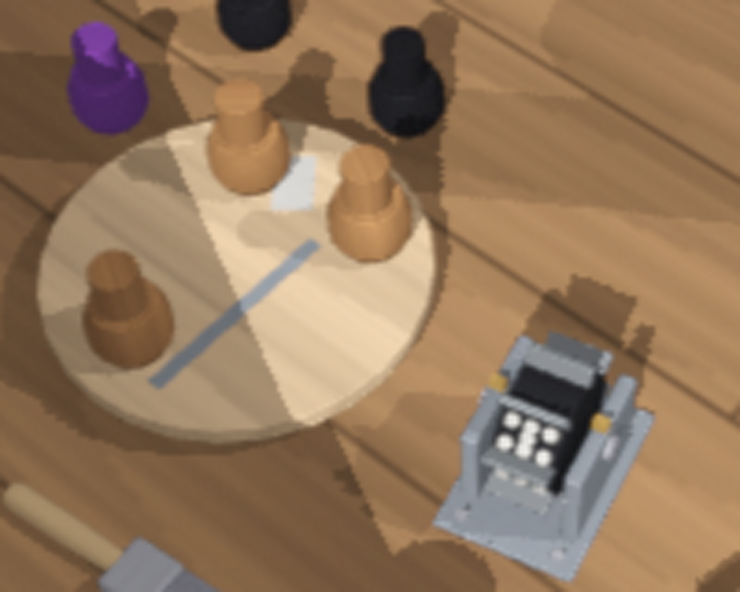

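```bash
python3 - <<'E'
from h import *
T={'A':(373.7,187.6),'B':(347.3,253.7),'C':(390.4,252.2)}
S={'A':(180.5,172.4),'B':(248.6,144.1),'C':(214.6,126.5)}
for k in T:
    p=ray("top",*T[k],.116); q=ray("scene",*S[k],.116); print(k,p.round(3),q.round(3),np.hypot(*p[:2]).round(3))
o=np.array([.498,.2795]); X=np.array([.98,-.2]);Y=np.array([.2,.98])
for y in(-.075,0,.075): print((o+y*Y).round(3))
# counter corners in top crop -> base z=.006
for u,v in((73,181),(212,151),(253,343),(118,376)): print("ctr",ray("top",225+u/3.9,165+v/3.9,.006).round(3))
for u,v in((107,271),(214,246)): print("marks",ray("top",225+u/3.9,165+v/3.9,.08).round(3))
E
```

```text
A [ 0.635 -0.293  0.116] [ 0.635 -0.291  0.116] 0.699
B [ 0.468 -0.229  0.116] [ 0.465 -0.226  0.116] 0.521
C [ 0.475 -0.336  0.116] [ 0.477 -0.333  0.116] 0.582
[0.483 0.206]
[0.498 0.28 ]
[0.513 0.353]
ctr [0.574 0.041 0.006]
ctr [ 0.598 -0.056  0.006]
ctr [ 0.464 -0.089  0.006]
ctr [0.439 0.005 0.006]
marks [0.51 0.01 0.08]
marks [ 0.528 -0.06   0.08 ]
```

```bash
cat >> h.py <<'E'
from scipy.spatial.transform import Rotation as Ro
def to(x,y,z,yaw):
    s=r.get_state(); R=Ro.from_euler('xyz',s['eef_rot'],degrees=True); G=Ro.from_euler('xyz',[180,0,yaw],degrees=True)
    d=R.inv().apply(np.array([x,y,z])-s['tcp_pos'])*1000; w=(R.inv()*G).as_rotvec()
    print(d.round(0),w.round(3),'t',round(s['time_s'],2))
E
python3 -c "
from h import *
to(.467,-.228,.2,-101.5)"
```

```text
[-401.  344.   45.] [ 1.000e-03  1.000e-03 -1.134e+00] t 0.1
```

```bash
R='' ; python3 -m pendant '[[-200,172,22,0,0,-0.57],[-401,344,45,0,0,-1.134],[-401,344,45,0,0,-1.134],[-401,344,45,0,0,-1.134],[-401,344,45,0,0,-1.134],[-401,344,45,0,0,-1.134],[-401,344,45,0,0,-1.134],[-401,344,45,0,0,-1.134],[-401,344,45,0,0,-1.134],[-401,344,45,0,0,-1.134],[-401,344,45,0,0,-1.134],[-401,344,45,0,0,-1.134],[-401,344,45,0,0,-1.134],[-401,344,45,0,0,-1.134]]' 87; python3 -c "
from h import *
to(.467,-.228,.101,-101.5)"
```

```text
time_s: 1.85
tcp_pos: [0.4669, -0.2286, 0.2006]
eef_rot: [-180.0, 0.0, -101.6]
contact_force: [0.6, 0.4, -0.6]
gripper_width: 0.0868
gripper_force: 0.0
[ -1.   0. 100.] [-0.     0.    -0.001] t 1.85
```

```bash
python3 -m pendant '[[-1,0,50,0,0,0],[-1,0,90,0,0,0],[-1,0,100,0,0,0],[-1,0,100,0,0,0]]'; python3 -m pendant '[[0,0,0,0,0,0],[0,0,0,0,0,0],[0,0,0,0,0,0],[0,0,0,0,0,0],[0,0,0,0,0,0],[0,0,-30,0,0,0],[0,0,-80,0,0,0],[0,0,-140,0,0,0],[0,0,-170,0,0,0],[0,0,-170,0,0,0]]' 0 20;  python3 -c "
from h import *
to(.513,.353,.26,-101.5)"
```

```text
time_s: 2.35
tcp_pos: [0.4676, -0.2274, 0.1008]
eef_rot: [180.0, -0.0, -101.5]
contact_force: [-0.2, -0.8, 0.6]
gripper_width: 0.0875
gripper_force: 0.0
time_s: 3.6
tcp_pos: [0.4685, -0.2274, 0.2731]
eef_rot: [-179.7, 0.0, -101.5]
contact_force: [0.3, -0.5, -2.8]
gripper_width: 0.0331
gripper_force: 20.0
[-578.   72.   13.] [-0.005  0.    -0.   ] t 3.6
```

```bash
python3 -m pendant '[[-60,7,0,0,0,0],[-120,15,0,0,0,0],[-180,22,0,0,0,0],[-240,30,0,0,0,0],[-300,37,0,0,0,0],[-360,45,0,0,0,0],[-420,52,0,0,0,0],[-480,60,0,0,0,0],[-530,66,0,0,0,0],[-578,72,0,0,0,0],[-578,72,0,0,0,0],[-578,72,0,0,0,0],[-578,72,0,0,0,0]]';  python3 -c "
from h import *
to(.513,.353,.073,-101.5)"
```

```text
time_s: 5.22
tcp_pos: [0.5121, 0.3525, 0.2702]
eef_rot: [180.0, -0.0, -101.6]
contact_force: [-0.4, 0.2, -1.4]
gripper_width: 0.0332
gripper_force: 20.0
[ -1.  -1. 197.] [ 0.    -0.001 -0.001] t 5.22
```

```bash
python3 -m pendant '[[0,0,55,0,0,0],[0,0,110,0,0,0],[0,0,160,0,0,0],[0,0,185,0,0,0],[0,0,197,0,0,0],[0,0,197,0,0,0],[0,0,197,0,0,0]]'; python3 -m pendant '[[0,0,0,0,0,0],[0,0,0,0,0,0],[0,0,0,0,0,0],[0,0,-30,0,0,0],[0,0,-85,0,0,0],[0,0,-145,0,0,0],[0,0,-180,0,0,0],[0,0,-180,0,0,0]]' 87;  python3 - <<'E'
from h import *
a=snap("top","t1.png"); snap("scene","s1.png"); 
b=a[165:300,300:425]; hsv=cv2.cvtColor(b,cv2.COLOR_RGB2HSV)
m=cv2.inRange(hsv,(5,140,60),(18,255,255))
n,l,st,c=cv2.connectedComponentsWithStats(m)
for i in range(1,n):
    if st[i,4]>60: print(st[i],c[i]+[300,165])
cv2.imwrite("pics/t1c.png",cv2.resize(a[165:300,80:425,::-1],None,fx=2.3,fy=2.3))
E
```

```text
time_s: 6.1
tcp_pos: [0.5128, 0.3542, 0.0755]
eef_rot: [-179.9, 0.2, -101.5]
contact_force: [-5.4, 2.6, 6.7]
gripper_width: 0.0331
gripper_force: 20.0
time_s: 7.1
tcp_pos: [0.5134, 0.3543, 0.2572]
eef_rot: [-179.8, 0.3, -101.5]
contact_force: [-0.2, -0.0, -1.7]
gripper_width: 0.0872
gripper_force: 0.0
[   0    0  125  135 7933] [358.41144586 236.7540653 ]
[ 57  14  25  23 387] [369.4625323 190.       ]
[ 74  75  24  23 436] [385.29816514 251.08486239]
```

View pics/t1c.png

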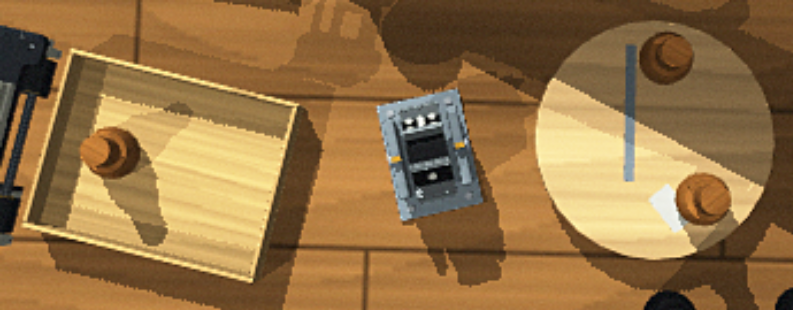

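Foot 1 stands in the tray at crop (110,152), i.e. top pixel (128,231). The other two have not moved on the platter.

```bash
python3 -c "
from h import *
print(ray('top',121,231,.086))
to(.635,-.292,.22,-101.5)"
```

```text
[0.50913586 0.34449115 0.086     ]
[ 608. -250.   33.] [ 0.     0.    -0.001] t 7.2
```

```bash
python3 -m pendant '[[55,-23,0,0,0,0],[110,-45,0,0,0,0],[165,-68,0,0,0,0],[220,-90,0,0,0,0],[275,-113,0,0,0,0],[330,-135,5,0,0,0],[385,-158,10,0,0,0],[440,-180,15,0,0,0],[495,-203,20,0,0,0],[550,-226,27,0,0,0],[608,-250,33,0,0,0],[608,-250,33,0,0,0],[608,-250,33,0,0,0],[608,-250,33,0,0,0]]'; python3 -c "
from h import *
a=snap('top','t2.png')
to(.635,-.292,.101,-101.5)"
```

```text
time_s: 8.95
tcp_pos: [0.6357, -0.291, 0.2202]
eef_rot: [180.0, 0.0, -101.5]
contact_force: [0.4, 0.3, -1.0]
gripper_width: 0.0869
gripper_force: 0.0
[  1.   1. 120.] [0.    0.    0.001] t 9.0
```

```bash
python3 -m pendant '[[0,1,55,0,0,0],[0,1,100,0,0,0],[0,1,119,0,0,0],[0,1,119,0,0,0]]'; python3 -m pendant '[[0,0,0,0,0,0],[0,0,0,0,0,0],[0,0,0,0,0,0],[0,0,0,0,0,0],[0,0,0,0,0,0],[0,0,-30,0,0,0],[0,0,-80,0,0,0],[0,0,-140,0,0,0],[0,0,-170,0,0,0],[0,0,-170,0,0,0]]' 0 20;  python3 -c "
from h import *
to(.498,.28,.27,-101.5)"
```

```text
time_s: 9.5
tcp_pos: [0.6347, -0.2912, 0.1011]
eef_rot: [179.9, -0.0, -101.5]
contact_force: [0.1, -0.3, 0.7]
gripper_width: 0.0869
gripper_force: 0.0
time_s: 10.75
tcp_pos: [0.6359, -0.2923, 0.275]
eef_rot: [-179.7, -0.0, -101.5]
contact_force: [0.1, -0.7, -1.2]
gripper_width: 0.0337
gripper_force: 19.9
[-533.  249.    4.] [-0.006 -0.    -0.   ] t 10.75
```

```bash
python3 -m pendant '[[-50,23,0,0,0,0],[-100,47,0,0,0,0],[-150,70,0,0,0,0],[-200,93,0,0,0,0],[-250,117,0,0,0,0],[-300,140,0,0,0,0],[-350,163,0,0,0,0],[-400,187,0,0,0,0],[-450,210,0,0,0,0],[-500,233,0,0,0,0],[-533,249,0,0,0,0],[-533,249,0,0,0,0],[-533,249,0,0,0,0]]';  python3 -c "
from h import *
snap('top','t3.png')
to(.498,.28,.074,-101.5)"
```

```text
time_s: 12.38
tcp_pos: [0.4968, 0.2797, 0.2704]
eef_rot: [179.9, -0.1, -101.5]
contact_force: [-0.4, -0.2, -1.0]
gripper_width: 0.0333
gripper_force: 19.9
[ -1.  -1. 197.] [ 0.001 -0.001 -0.001] t 12.43
```

```bash
python3 -m pendant '[[0,0,55,0,0,0],[0,0,110,0,0,0],[0,0,160,0,0,0],[0,0,185,0,0,0],[0,0,196,0,0,0],[0,0,196,0,0,0],[0,0,196,0,0,0]]'; python3 -m pendant '[[0,0,0,0,0,0],[0,0,0,0,0,0],[0,0,0,0,0,0],[0,0,-30,0,0,0],[0,0,-85,0,0,0],[0,0,-145,0,0,0],[0,0,-180,0,0,0],[0,0,-180,0,0,0]]' 87;  python3 - <<'E'
from h import *
to(.476,-.335,.22,-101.5)
a=r.capture("top")
cv2.imwrite("pics/t4c.png",cv2.resize(a[165:300,80:425,::-1],None,fx=2.3,fy=2.3))
E
```

```text
time_s: 13.3
tcp_pos: [0.4994, 0.28, 0.077]
eef_rot: [-179.8, 0.2, -101.6]
contact_force: [3.7, -0.1, 6.0]
gripper_width: 0.0339
gripper_force: 20.0
time_s: 14.3
tcp_pos: [0.4982, 0.281, 0.2588]
eef_rot: [-179.8, 0.3, -101.5]
contact_force: [0.4, -1.3, -1.1]
gripper_width: 0.087
gripper_force: 0.0
[ 608. -101.   36.] [-0.003  0.005  0.   ] t 14.3
```

View pics/t4c.png

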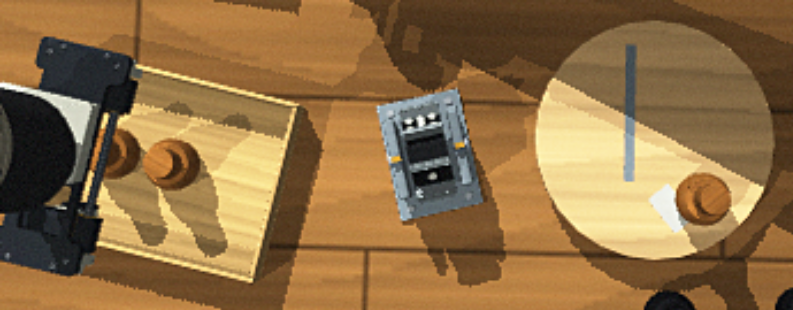

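Two feet are upright in the tray at crop (112,152) and (172,163). The last one is unmoved at (704,199).

```bash
python3 -m pendant '[[60,-10,0,0,0,0],[120,-20,0,0,0,0],[180,-30,0,0,0,0],[240,-40,0,0,0,0],[300,-50,0,0,0,0],[360,-60,5,0,0,0],[420,-70,10,0,0,0],[480,-80,15,0,0,0],[540,-90,20,0,0,0],[580,-96,30,0,0,0],[608,-101,36,0,0,0],[608,-101,36,0,0,0],[608,-101,36,0,0,0],[608,-101,36,0,0,0]]'; python3 -c "
from h import *
to(.476,-.335,.101,-101.5)"
```

```text
time_s: 16.1
tcp_pos: [0.475, -0.335, 0.2195]
eef_rot: [180.0, 0.0, -101.5]
contact_force: [0.6, 0.2, 0.6]
gripper_width: 0.0874
gripper_force: 0.0
[ -0.  -1. 119.] [0.    0.    0.001] t 16.1
```

```bash
python3 -m pendant '[[0,0,55,0,0,0],[0,0,100,0,0,0],[0,0,118,0,0,0],[0,0,118,0,0,0]]'; python3 -m pendant '[[0,0,0,0,0,0],[0,0,0,0,0,0],[0,0,0,0,0,0],[0,0,0,0,0,0],[0,0,0,0,0,0],[0,0,-30,0,0,0],[0,0,-80,0,0,0],[0,0,-140,0,0,0],[0,0,-170,0,0,0],[0,0,-170,0,0,0]]' 0 20;  python3 -c "
from h import *
to(.483,.206,.27,-101.5)"
```

```text
time_s: 16.6
tcp_pos: [0.4743, -0.3348, 0.1005]
eef_rot: [179.8, 0.0, -101.4]
contact_force: [0.1, 0.1, 0.9]
gripper_width: 0.0875
gripper_force: 0.0
time_s: 17.85
tcp_pos: [0.4758, -0.3363, 0.2744]
eef_rot: [-179.7, -0.0, -101.5]
contact_force: [0.5, 0.2, -2.5]
gripper_width: 0.0329
gripper_force: 20.0
[-533.  101.    3.] [-0.005 -0.001 -0.   ] t 17.85
```

```bash
cat >> h.py <<'E'
def blobs(a,u0,u1,v0,v1):
    m=cv2.inRange(cv2.cvtColor(a[v0:v1,u0:u1],cv2.COLOR_RGB2HSV),(5,165,60),(16,255,255))
    n,l,st,c=cv2.connectedComponentsWithStats(m)
    for i in range(1,n):
        if st[i,4]>60: print(st[i,:5],(c[i]+[u0,v0]).round(1),ray("top",*(c[i]+[u0,v0]),.05).round(3))
E
python3 -c "
from h import *
blobs(snap('top','t5.png'),100,205,190,285)"
python3 -m pendant '[[-60,11,0,0,0,0],[-120,23,0,0,0,0],[-180,34,0,0,0,0],[-240,45,0,0,0,0],[-300,57,0,0,0,0],[-360,68,0,0,0,0],[-420,80,0,0,0,0],[-480,91,0,0,0,0],[-533,101,0,0,0,0],[-533,101,0,0,0,0],[-533,101,0,0,0,0]]';  python3 -c "
from h import *
to(.483,.206,.074,-101.5)"
```

```text
[ 52   0  42  14 146] [174.  195.8] [0.607 0.223 0.05 ]
[ 15  30  26  23 392] [127.1 230.8] [0.511 0.342 0.05 ]
[ 42  35  25  23 373] [153.7 235.9] [0.5   0.271 0.05 ]
time_s: 19.27
tcp_pos: [0.4815, 0.2063, 0.27]
eef_rot: [179.9, -0.1, -101.5]
contact_force: [-0.7, -0.7, -1.6]
gripper_width: 0.0332
gripper_force: 20.0
[ -0.  -2. 196.] [ 0.002 -0.002  0.   ] t 19.27
```

```bash
python3 -m pendant '[[0,0,55,0,0,0],[0,0,110,0,0,0],[0,0,160,0,0,0],[0,0,185,0,0,0],[0,0,195,0,0,0],[0,0,195,0,0,0],[0,0,195,0,0,0]]'; python3 -m pendant '[[0,0,0,0,0,0],[0,0,0,0,0,0],[0,0,0,0,0,0],[0,0,-30,0,0,0],[0,0,-85,0,0,0],[0,0,-145,0,0,0],[0,0,-180,0,0,0],[0,0,-180,0,0,0]]' 87;  python3 -c "
from h import *
to(.43,-.2,.26,-100)"
```

```text
time_s: 20.15
tcp_pos: [0.4823, 0.2054, 0.0768]
eef_rot: [-180.0, 0.0, -101.6]
contact_force: [-2.7, 0.3, 3.4]
gripper_width: 0.0336
gripper_force: 20.0
time_s: 21.15
tcp_pos: [0.4835, 0.2075, 0.2598]
eef_rot: [-179.8, 0.3, -101.5]
contact_force: [-0.0, 0.4, 0.0]
gripper_width: 0.0867
gripper_force: 0.0
[410. -29.  -2.] [-0.004  0.005 -0.026] t 21.15
```

```bash
python3 -c "
from h import *
to(.4735,-.0367,.18,-165.6)"
```

```text
[242. -39.  79.] [-1.000e-03  6.000e-03  1.119e+00] t 21.15
```

```bash
python3 -m pendant '[[50,-8,0,0,0,0.18],[100,-16,10,0,0,0.36],[150,-24,25,0,0,0.54],[200,-32,50,0,0,0.72],[242,-39,79,0,0.005,0.9],[242,-39,79,0,0.005,1.119],[242,-39,79,0,0.005,1.119],[242,-39,79,0,0.005,1.119],[242,-39,79,0,0.005,1.119]]' 0; python3 - <<'E'
from h import *
to(.4735,-.0367,.125,-165.6)
a=r.capture("top"); b=r.capture("scene")
blobs(a,100,205,200,285)
A=cv2.resize(a[165:300,80:300,::-1],None,fx=2.7,fy=2.7); B=cv2.resize(b[170:260,250:350,::-1],None,fx=2,fy=2)
B=cv2.copyMakeBorder(B,0,A.shape[0]-B.shape[0],0,0,cv2.BORDER_CONSTANT)
cv2.imwrite("pics/w0.png",np.hstack([A,B]))
E
```

```text
time_s: 22.28
tcp_pos: [0.4724, -0.0378, 0.1777]
eef_rot: [-179.9, -0.2, -165.4]
contact_force: [-0.5, 0.1, -0.5]
gripper_width: 0.0033
gripper_force: 0.0
[-2.  1. 53.] [-0.002 -0.004  0.003] t 22.27
[ 15  20  26  23 393] [127.2 230.8] [0.511 0.341 0.05 ]
[ 42  25  25  23 374] [153.6 235.8] [0.5   0.272 0.05 ]
[ 71  33  23  14 202] [181.1 239. ] [0.494 0.199 0.05 ]
```

View pics/w0.png

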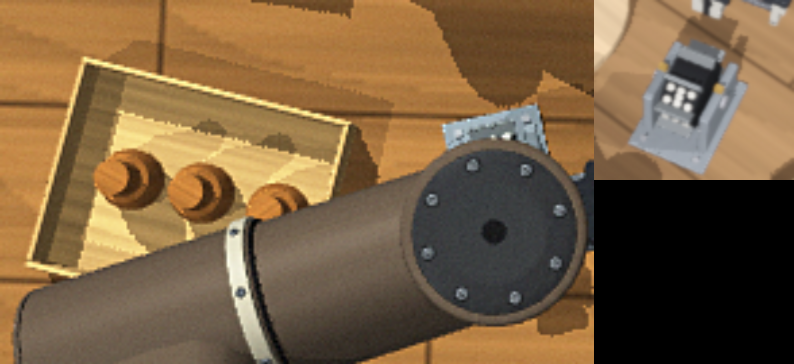

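All three feet stand upright in the tray, at crop (130,180), (200,192) and (275,205). The scene inset shows seven dots on the wheel's far side, so the blank is near the top. First push next.

```bash
python3 -m pendant '[[-1,1,30,0,-0.004,0.003],[-1,1,53,0,-0.004,0.003],[-1,1,53,0,-0.004,0.003],[-12,1,53,0,-0.004,0.003],[-22,1,53,0,-0.004,0.003],[-32,1,53,0,-0.004,0.003],[-42,1,53,0,-0.004,0.003],[-49,1,53,0,-0.004,0.003],[-54,1,53,0,-0.004,0.003],[-54,1,53,0,-0.004,0.003],[-54,1,53,0,-0.004,0.003]]'; python3 - <<'E'
from h import *
b=r.capture("scene")
cv2.imwrite("pics/w1.png",cv2.resize(b[150:260,220:360,::-1],None,fx=4,fy=4,interpolation=cv2.INTER_CUBIC))
C=np.array([.519,-.025]);p=r.get_state()['tcp_pos'];print((p[:2]-C)@[.968,.249],(p[:2]-C)@[-.249,.968])
E
```

```text
time_s: 23.75
tcp_pos: [0.5244, -0.024, 0.1245]
eef_rot: [-179.9, 0.0, -165.8]
contact_force: [-0.3, -0.3, -0.2]
gripper_width: 0.0006
gripper_force: 0.6
0.005536558754921532 -0.0003808244531499868
```

View pics/w1.png

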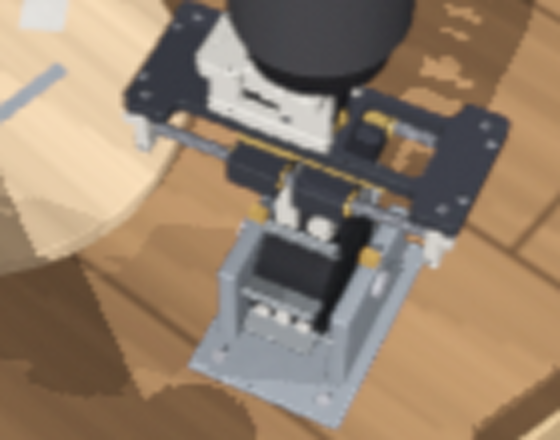

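The finger has pushed the ridge over the top. The blank flat now faces the far side at (295,270), so one dot should be up under the finger. Next ridge.

```bash
python3 -m pendant '[[1,0,-30,0,0,0],[30,0,-32,0,0,0],[53,0,-30,0,0,0],[53,0,-10,0,0,0],[53,0,0,0,0,0],[53,0,0,0,0,0],[43,0,0,0,0,0],[33,0,0,0,0,0],[23,0,0,0,0,0],[13,0,0,0,0,0],[5,0,0,0,0,0],[0,0,0,0,0,0],[0,0,0,0,0,0],[0,0,0,0,0,0]]'; python3 - <<'E'
from h import *
b=r.capture("scene")
cv2.imwrite("pics/w2.png",cv2.resize(b[180:260,250:350,::-1],None,fx=4,fy=4,interpolation=cv2.INTER_CUBIC))
E
```

```text
time_s: 25.55
tcp_pos: [0.5246, -0.024, 0.1246]
eef_rot: [-179.9, 0.1, -165.8]
contact_force: [-1.9, -0.3, -0.9]
gripper_width: 0.0005
gripper_force: 0.5
```

View pics/w2.png

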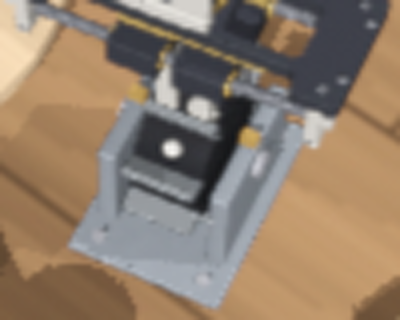

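One dot is now on the far flat at (172,148), so two is up. Repeating for three and four.

```bash
python3 -m pendant '[[1,0,-30,0,0,0],[30,0,-32,0,0,0],[53,0,-30,0,0,0],[53,0,-10,0,0,0],[53,0,0,0,0,0],[53,0,0,0,0,0],[43,0,0,0,0,0],[33,0,0,0,0,0],[23,0,0,0,0,0],[13,0,0,0,0,0],[5,0,0,0,0,0],[0,0,0,0,0,0],[0,0,0,0,0,0],[0,0,0,0,0,0]]'; python3 -m pendant '[[1,0,-30,0,0,0],[30,0,-32,0,0,0],[53,0,-30,0,0,0],[53,0,-10,0,0,0],[53,0,0,0,0,0],[53,0,0,0,0,0],[43,0,0,0,0,0],[33,0,0,0,0,0],[23,0,0,0,0,0],[13,0,0,0,0,0],[5,0,0,0,0,0],[0,0,0,0,0,0],[0,0,0,0,0,0],[0,0,0,0,0,0]]';python3 - <<'E'
from h import *
b=r.capture("scene")
cv2.imwrite("pics/w4.png",cv2.resize(b[180:260,250:350,::-1],None,fx=4,fy=4,interpolation=cv2.INTER_CUBIC))
E
```

```text
time_s: 27.35
tcp_pos: [0.5245, -0.024, 0.1246]
eef_rot: [-179.9, 0.1, -165.8]
contact_force: [-0.7, 0.1, -1.0]
gripper_width: 0.0008
gripper_force: 0.5
time_s: 29.1
tcp_pos: [0.5246, -0.024, 0.1246]
eef_rot: [-179.9, 0.1, -165.8]
contact_force: [-1.9, -0.1, -0.4]
gripper_width: 0.0004
gripper_force: 0.5
```

View pics/w4.png

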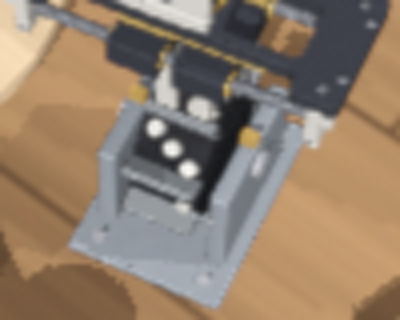

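Three dots are on the far flat, so four is up. One last push, then I'll back away clear so both cameras can see.

```bash
python3 -m pendant '[[1,0,-30,0,0,0],[30,0,-32,0,0,0],[53,0,-30,0,0,0],[53,0,-10,0,0,0],[53,0,0,0,0,0],[53,0,0,0,0,0],[43,0,0,0,0,0],[33,0,0,0,0,0],[23,0,0,0,0,0],[13,0,0,0,0,0],[5,0,0,0,0,0],[0,0,0,0,0,0],[0,0,0,0,0,0],[0,0,0,0,0,0]]'; python3 -m pendant '[[1,0,-30,0,0,0],[2,0,-80,0,0,0],[10,0,-120,0,0,0],[10,50,-130,0,0,0],[10,110,-130,0,0,0],[10,170,-130,0,0,0],[10,230,-130,0,0,0],[10,290,-130,0,0,0],[10,290,-130,0,0,0]]'; python3 - <<'E'
from h import *
print(r.get_state()['tcp_pos'])
a=r.capture("top"); b=r.capture("scene")
f=dict(interpolation=cv2.INTER_CUBIC)
B=cv2.resize(b[180:260,250:350,::-1],(400,320),**f); A=cv2.resize(a[195:275,235:300,::-1],(260,320),**f)
cv2.imwrite("pics/w5.png",np.hstack([A,B])); 
blobs(a,100,205,200,285)
E
```

```text
time_s: 30.9
tcp_pos: [0.5245, -0.024, 0.1246]
eef_rot: [-179.9, 0.1, -165.8]
contact_force: [-0.8, -0.7, 0.1]
gripper_width: 0.0006
gripper_force: 0.5
time_s: 32.02
tcp_pos: [0.4428, 0.2589, 0.2543]
eef_rot: [-180.0, 0.1, -165.5]
contact_force: [-0.1, 0.2, 0.3]
gripper_width: 0.0004
gripper_force: 0.0
[0.44284499 0.25892905 0.25427692]
[ 15  20  26  20 302] [126.8 228.9] [0.516 0.342 0.05 ]
[ 42  25  25  17 152] [153.1 231.2] [0.512 0.273 0.05 ]
[ 71  33  24  22 369] [181.7 243.4] [0.482 0.197 0.05 ]
```

View pics/w5.png

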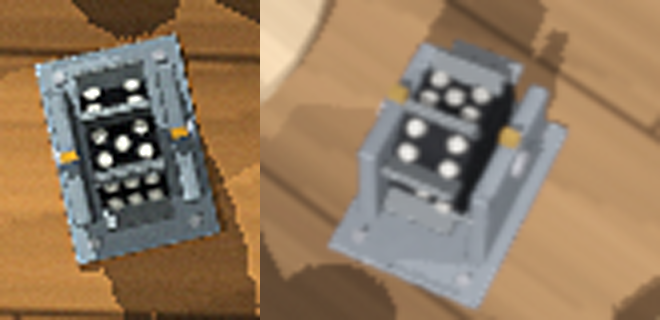

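Five dots are up: the centre dot at (121,143) against the mark midpoint of about (124,144). I'll move off the tray for a last check.

```bash
python3 -m pendant '[[0,-60,-10,0,0,0],[0,-120,-10,0,0,0],[0,-180,-10,0,0,0],[0,-240,-10,0,0,0],[0,-300,-10,0,0,0],[0,-360,-10,0,0,0],[0,-420,-10,0,0,0],[0,-420,-10,0,0,0],[0,-420,-10,0,0,0],[0,-420,-10,0,0,0]]'; python3 - <<'E'
from h import *
a=snap("top","t9.png")
blobs(a,100,205,200,285)
E
```

```text
time_s: 33.38
tcp_pos: [0.546, -0.1518, 0.265]
eef_rot: [-179.9, 0.0, -165.8]
contact_force: [-0.2, 0.1, 0.1]
gripper_width: 0.0002
gripper_force: 0.0
[ 15  20  26  23 393] [127.2 230.8] [0.511 0.341 0.05 ]
[ 42  28  20  20 145] [148.4 238.7] [0.492 0.285 0.05 ]
```

View pics/t9.png

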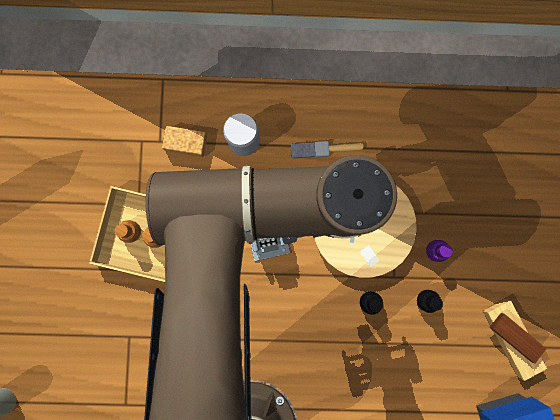

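The arm's elbow hides part of the tray in the top view, so I'll check with the scene camera.

```bash
python3 - <<'E'
from h import *
b=r.capture("scene"); cv2.imwrite("pics/s9.png",cv2.resize(b[160:400,220:520,::-1],None,fx=2,fy=2))
E
```

```text
(no output)
```

View pics/s9.png

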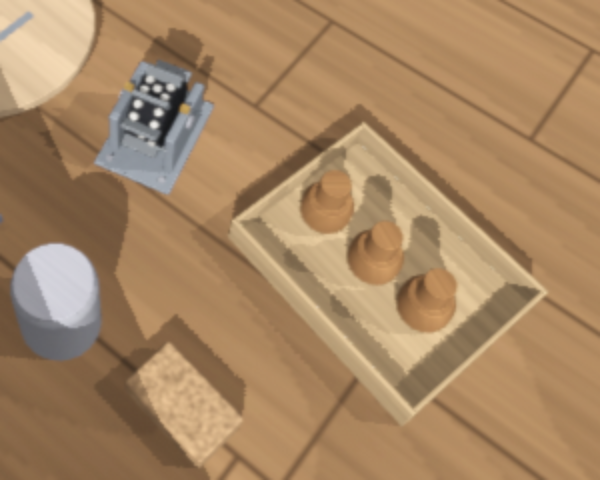

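All three feet stand upright in the tray at crop (328,205), (377,255) and (428,302). The wheel shows five, and the tin and sanding block have not moved.

```bash
python3 -c "
from plant import r
print(r.close_job())"
```

```text
the job is handed in; nothing more can be done
None
```

The job is handed in, with no verdict returned: all three bun feet stand upright in the drying tray, the counter shows five dots up, and the tin, brush and sanding block were not moved.

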